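Lever the snap covers off a terminal box

ROBOT

A 6-joint arm with a two-finger parallel gripper is mounted at the origin on a cart in front of the work surface, level with it; the furniture and walls round the work are solid. World frame = base frame: x ahead of the robot, y to its left, z up, the work surface at z = 0. Lengths are in m, angles in degrees, forces in N, time in s.
With the tool pointing down it reaches from about 0.4 to 0.825 m from the base axis. Payload 7 kg.
Tool frame: the origin (TCP) lies midway between the tips of the shut fingers; the grasp point (between the pads) lies 19 mm behind it; z points along the fingers, y is the direction in which the jaws open and shut (so a half turn about z gives the same grasp; the last joint's range is limited). The gripper opens to 88 mm and grips with 3 to 60 N. Pads are 19 mm wide; open, the fingers measure 130 mm over their backs; the gripper's body (78 mm by 193 mm) begins 47 mm behind the grasp point.
Start: joints at [-50.128, 20.546, 0.682, 0, -70.136, -16.507], TCP at [0.268, -0.62, 0.227] pointing down, gripper open.
Joint ranges: [-176.03, 176.03], [-82.01, 121.73], [-58.28, 71.71], [-173.87, 95.51], [-174.79, -0.11], [-173.66, 173.66]. Speed limits (degrees/s): [136.94, 136.94, 172.46, 180, 180, 180].

INTERFACE

Orientations are given as a 3x3 rotation matrix whose columns are the frame's x, y, z axes.
In Python, from rig import robot gives the robot as it stands. Calls block until the motion is done:
- robot.goto(position, orientation): joint-space move of the TCP to a pose.
- robot.servo_line(position, ori=None, speed=0.15): straight line of the TCP; ori=None keeps the orientation; speed is the mean speed in m/s.
- robot.movej(angles): joint-space move.
- robot.move_gripper(opening): opening from 0.0 (shut) to 1.0 (fully open); the grip force is fixed at half the most; returns when the fingers have stopped.
- robot.dwell(seconds).
- robot.ik(position, orientation): joint angles nearest the present ones, or None.
- robot.grab_frame(name): name is "scene" or "top" or "wrist"; returns (picture, depth): 384x512x3 uint8, red, green, blue; 384x512 float32, m along the optical axis (not along the pixel's ray), 0 where there is no reading.
- robot.camera_info(name): a dict with "vfov" (degrees; the focal length in pixels is half the picture's height over the tangent of half this angle, whatever the lens; pixels are square), "cx", "cy" (the principal point, pixels), "view" (4x4, takes a point from world to camera coordinates); the wrist camera has in their place "T_tool_cam" (4x4, takes a point from camera to tool coordinates, whose origin is the TCP and whose axes are the flange's). Camera axes: x right, y down, z forward; pixel columns grow to the right and rows downward; lengths in m; the calibration is good to about 2 mm. A picture is of the moment at which its call begins: read the wrist's pose just before it. camera_info takes no time and is no camera call.
A pose or a line that the arm cannot do raises robot.Unreachable and nothing moves.
- robot.job_done(): hands the job in, once; it reports no verdict.
Readings, each from a call of its own:
- robot.read_t(): time.
- robot.read_qpos(): joint angles.
- robot.read_qvel(): joint speeds.
- robot.read_effort(): joint torques, N m.
- robot.read_position(): TCP position.
- robot.read_tcp_rot(): TCP orientation.
- robot.read_force(): force on the tool from outside, world axes, zero at the start.
- robot.read_ft_torque(): the same for the moment, N m.
- robot.read_grip_width(): opening from 0.0 (shut) to 1.0 (fully open).
Only numpy, scipy, OpenCV 4.12 (cv2) and the standard library are available. Lean on these libraries where they do the work, as an engineer would, in place of code of your own. Each camera call takes 0.05 s, during which the arm holds its last target. There are 200 camera calls.

TASK

Clear the way to the grey terminal box: slide the lidded pot along the bench, without lifting it, from the painted ring in front of the box into the other painted ring. Then lever every snap cover that is on the box loose with the screwdriver in the cover's notch (do not pull at a cover with the gripper until it has sprung free), and put all the covers in the wooden tray, lying flat. Finish with the screwdriver laid down on the bench clear of the tray, the pot still inside its ring, and the things round about left where they were.

Things in the scene. Friction and masses are not known exactly. Their poses are not given: they have to be found in the camera images.
- bank: The terminal box: fixed grey box, 130 deep (its x) x 273 wide (its y) x 108 mm high, open on top, three bays side by side at its y = +92, 0, -92 mm. Origin: centre of its underside; x points from its front (robot side) to its back. Front face at x = -65 mm. Seated covers: front edge flush with that face, back edge tucked 4.5 mm under a fixed strip along the back wall. Hollow below them.
- notch_1 (a point): Middle of the mouth of the left (+y) bay's pry notch, in the front face. 24 wide, 14 mm high: 84 to 98 mm above the bench; top: the cover's underside, bottom: top of the 6 mm front wall, the edge to lever on. Axes as the box's. Push the blade in level along +x, 40 to 50 mm deep, then the handle down by 0.35 to 0.45 rad.
- notch_2 (a point): Middle of the mouth of the middle bay's pry notch, in the front face. 24 wide, 14 mm high: 84 to 98 mm above the bench; top: the cover's underside, bottom: top of the 6 mm front wall, the edge to lever on. Axes as the box's. Push the blade in level along +x, 40 to 50 mm deep, then the handle down by 0.35 to 0.45 rad.
- notch_3 (a point): Middle of the mouth of the right (-y) bay's pry notch, in the front face. 24 wide, 14 mm high: 84 to 98 mm above the bench; top: the cover's underside, bottom: top of the 6 mm front wall, the edge to lever on. Axes as the box's. Push the blade in level along +x, 40 to 50 mm deep, then the handle down by 0.35 to 0.45 rad.
- cover_1: Left (+y) snap cover: flat grey plastic plate 116 (its x) x 56 (its y) x 6 mm, only 4 mm thick in the last 6 mm at front and back; 0.1 kg. Origin: centre of the underside. Seated, its underside is 98 mm above the bench, its top flush with the walls at its sides (33 mm wide between bays): no hold for fingers. Once propped, draw it 10 mm to the front (-x), then lift. None if absent in this run.
- cover_2: Middle snap cover: flat grey plastic plate 116 (its x) x 56 (its y) x 6 mm, only 4 mm thick in the last 6 mm at front and back; 0.1 kg. Origin: centre of the underside. Seated, its underside is 98 mm above the bench, its top flush with the walls at its sides (33 mm wide between bays): no hold for fingers. Once propped, draw it 10 mm to the front (-x), then lift. None if absent in this run.
- cover_3: Right (-y) snap cover: flat grey plastic plate 116 (its x) x 56 (its y) x 6 mm, only 4 mm thick in the last 6 mm at front and back; 0.1 kg. Origin: centre of the underside. Seated, its underside is 98 mm above the bench, its top flush with the walls at its sides (33 mm wide between bays): no hold for fingers. Once propped, draw it 10 mm to the front (-x), then lift. None if absent in this run.
- lip_1 (a point): Middle of cover_1's lower front edge: 98 mm above the bench when seated. Two steel spring clips, 20 mm either side, standing 9 mm in front of the box to 112 mm height, hold this edge down; about 20 N upward opens them. Once it is up 14 mm they snap under it and prop it about 111 mm high, back edge still seated: the front of its sides is then clear to grip from above.
- lip_2 (a point): Middle of cover_2's lower front edge: 98 mm above the bench when seated. Two steel spring clips, 20 mm either side, standing 9 mm in front of the box to 112 mm height, hold this edge down; about 20 N upward opens them. Once it is up 14 mm they snap under it and prop it about 111 mm high, back edge still seated: the front of its sides is then clear to grip from above.
- lip_3 (a point): Middle of cover_3's lower front edge: 98 mm above the bench when seated. Two steel spring clips, 20 mm either side, standing 9 mm in front of the box to 112 mm height, hold this edge down; about 20 N upward opens them. Once it is up 14 mm they snap under it and prop it about 111 mm high, back edge still seated: the front of its sides is then clear to grip from above.
- screwdriver: Slotted screwdriver with a yellow handle, 220 mm long, lying on the bench. Origin: under its middle (12 mm below the tool's long axis). Long axis along its y: tip at y = -110 mm, round shaft 8.4 mm thick from y = -110 to +10 mm, handle 28 mm wide, 24 mm high from y = +10 to +110 mm. 0.11 kg. Lying, its tip end dips a little (0.05 rad). It may roll about its long axis.
- pot: Low round aluminium pot with fixed lid, 104 mm diameter, 45 mm high, with an upright lid knob 24 mm diameter from 45 to 75 mm height on its axis; about 0.4 kg. Origin: centre of its underside, z up.
- mark_home: White painted ring on the bench, 124 mm diameter, flat, in front of the terminal box, where the pot stands at the start. Origin: its centre.
- mark_park: The other white painted ring on the bench, 124 mm diameter, flat, to the right: where the pot has to go. Origin: its centre.
- tray: Open wooden tray, fixed, 250 (its x) x 150 (its y) x 28 mm high, walls and floor 5 mm thick. Origin: centre of its underside. Room for three covers side by side, their length along the tray's y.
- tape_roll: Roll of masking tape, 101 mm diameter, 24 mm high, lying flat; a bystander. Origin: centre of its underside.
- sanding_block: Wooden sanding block 62x113x31 mm; a bystander. Origin: centre of its underside.
- spanner: Open-ended spanner 42x200x6 mm, lying; a bystander. Origin: centre of its underside.
- jar: Glass jar with metal lid, 67 mm diameter, 108 mm high; a bystander. Origin: centre of its underside.

How it is judged:
By the outcome, as a careful person would: the job done as asked, in the order asked, and still so for the second after the job is handed in, with the robot touching nothing.
Of cover_1, cover_2, cover_3 only 2 to 3 are there at a start; the rules pass over those that are not, and their reading is None.
At some moment in a run one of pot, screwdriver may be knocked a few centimetres aside while the robot is not near it.
It also fails if it takes over 210 s, if anything falls off the work surface, if the arm or the gripper's body presses on something with over 40 N, if the wrist force passes 120 N, or if a joint passes its speed limit or range.

## Working session

There is one attempt and no reset: what is moved stays moved. The work goes in short steps, each a Python script; the robot and the scene stay as the last script left them, time stands still between calls to the robot, and variables do not carry over. Pictures are saved under pics/ and viewed, about 12 in all and at most 16, crops included, and the job is handed in when it is done.

```bash
ls; mkdir -p pics; cat > h.py <<'E'
import numpy as np, cv2
from rig import robot
def K(n):
    c=robot.camera_info(n); f=192/np.tan(np.radians(c["vfov"])/2); return c,f
def Twc(n):
    c=robot.camera_info(n)
    if n=="wrist":
        T=np.eye(4);T[:3,:3]=robot.read_tcp_rot();T[:3,3]=robot.read_position();return T@np.array(c["T_tool_cam"])
    return np.linalg.inv(np.array(c["view"]))
def grab(n,tag):
    T=Twc(n);p,d=robot.grab_frame(n);c,f=K(n)
    v,u=np.mgrid[0:384,0:512]
    P=np.stack([(u-c["cx"])/f*d,(v-c["cy"])/f*d,d,np.ones_like(d)],-1)@T.T
    P=P[...,:3];P[d==0]=np.nan
    np.savez(f"pics/{tag}.npz",p=p,P=P,T=T)
    cv2.imwrite(f"pics/{tag}.png",cv2.resize(p[...,::-1],(800,600)))
    return p,P
E
python3 - <<'E'
from h import *
for n in("scene","top"):
    grab(n,n+"0");print(n,robot.camera_info(n))
print(robot.camera_info("wrist"),robot.read_t())
E
```

```text
pics
scene {'vfov': 54.09922992545986, 'cx': 256.9817091581854, 'cy': 194.8674403829237, 'view': array([[-0.69962552, -0.71441593, -0.01157608,  0.37222364],
       [-0.50892966,  0.5096343 , -0.69373156,  0.34358564],
       [ 0.50151245, -0.47946089, -0.72014062,  1.59629553],
       [ 0.        ,  0.        ,  0.        ,  1.        ]])}
top {'vfov': 54.25215105718507, 'cx': 260.3363603665051, 'cy': 195.8799653807386, 'view': array([[-3.00376140e-02, -9.99545691e-01, -2.48078438e-03,
         1.54337639e-04],
       [-9.86774086e-01,  3.00491600e-02, -1.59292029e-01,
         5.32066599e-01],
       [ 1.59294206e-01, -2.33677874e-03, -9.87228391e-01,
         1.56991122e+00],
       [ 0.00000000e+00,  0.00000000e+00,  0.00000000e+00,
         1.00000000e+00]])}
{'vfov': 71.16829885482824, 'cx': 260.6267684272699, 'cy': 195.9705490712073, 'T_tool_cam': array([[-1.71773273e-04, -9.67939415e-01, -2.51183718e-01,
         6.73851138e-02],
       [ 9.99999985e-01, -1.61983744e-04, -5.96488506e-05,
         1.90327272e-04],
       [ 1.70487945e-05, -2.51183725e-01,  9.67939428e-01,
        -1.57561039e-01],
       [ 0.00000000e+00,  0.00000000e+00,  0.00000000e+00,
         1.00000000e+00]])} 0.1
```

View pics/top0.png

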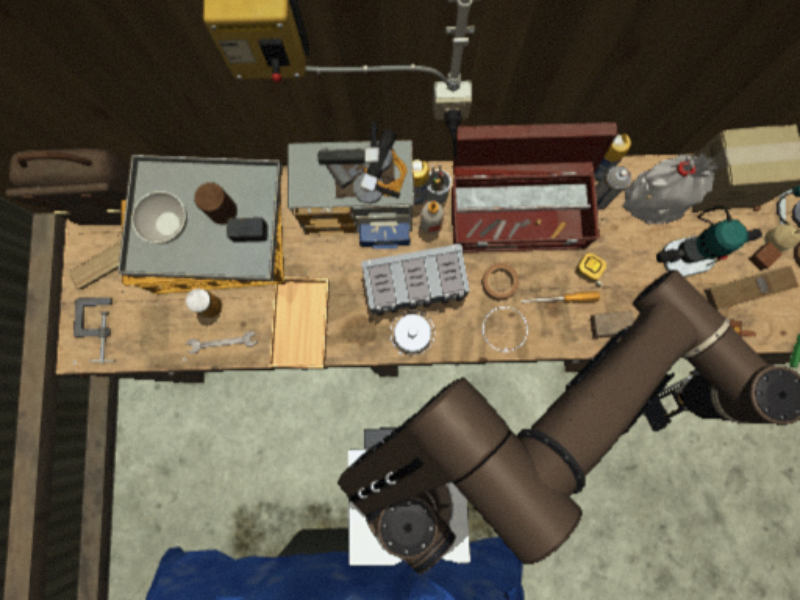

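View pics/scene0.png

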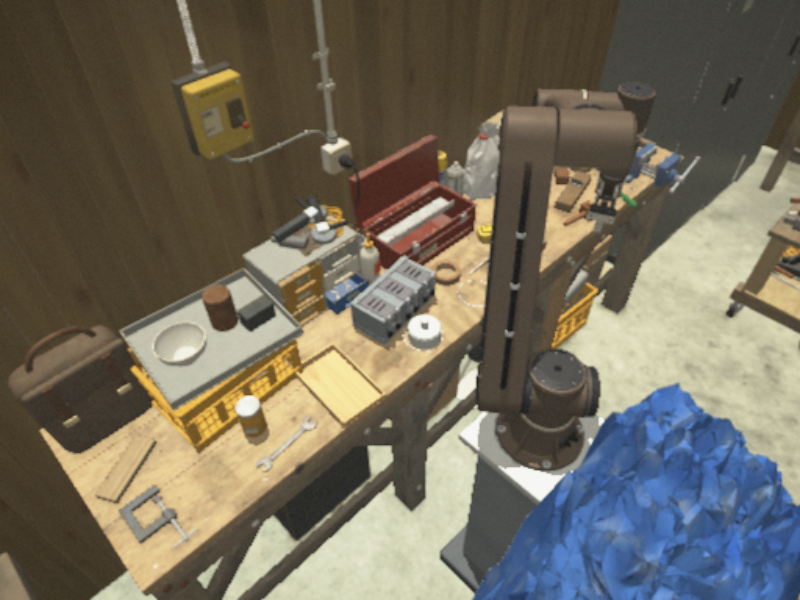

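The top view (800x600 pixels) shows the bank at (415,278), pot (412,334), park ring (505,329), driver with tip (525,299) and handle (598,296), tray (300,323), block (613,325) and tape (500,281). Next I'll convert these to positions.

```bash
python3 - <<'E'
from h import *
z=np.load("pics/top0.npz");P=z["P"];p=z["p"]
for n,u,v in [("pot knob",412,334),("park c",505,329),("bankc",415,278),("tray",300,323),("handle",585,297),("shaft",540,299),("tape",500,270),("block",613,325),("bench",450,340)]:
    print(n,P[int(v*.64),int(u*.64)].round(3))
# bank top points
def ring(m,nm):
    q=P[m];r=cv2.minAreaRect(q[:,:2].astype(np.float32)*1000);print(nm,len(q),r)
    return r
X,Y,Z=P[...,0],P[...,1],P[...,2]
ring((Z>.085)&(Z<.125)&(X>.45)&(X<.72)&(Y>-.2)&(Y<.18),"bank")
ring((Z>.03)&(Z<.055)&(X>.4)&(X<.55)&(abs(Y)<.1),"pot")
ring((Z>.06)&(Z<.085)&(X>.4)&(X<.5)&(abs(Y)<.1),"knob")
ring((Z>.018)&(Z<.04)&(X>.35)&(X<.7)&(Y>.15)&(Y<.40),"tray")
hsv=cv2.cvtColor(p,cv2.COLOR_RGB2HSV)
ring((hsv[...,1]<60)&(hsv[...,2]>150)&(abs(Z)<.012)&(X>.38)&(X<.62)&(Y<-.15)&(Y>-.35),"park")
cv2.imwrite("pics/c1.png",cv2.resize(p[150:240,220:390,::-1],(800,424),interpolation=cv2.INTER_CUBIC))
E
```

```text
pot knob [ 0.454 -0.025  0.076]
park c [ 0.467 -0.289  0.001]
bankc [ 0.601 -0.038  0.107]
tray [0.502 0.286 0.002]
handle [ 0.547 -0.514  0.019]
shaft [ 0.548 -0.389  0.009]
tape [ 0.64  -0.286 -0.006]
block [ 0.463 -0.58   0.036]
bench [ 0.442 -0.135 -0.005]
bank 2101 ((616.793212890625, -56.22998046875), (167.8583526611328, 306.6066589355469), 9.028498649597168)
pot 471 ((472.13330078125, -15.023391723632812), (128.48464965820312, 175.3690643310547), 8.09571361541748)
knob 27 ((460.1426086425781, -28.979341506958008), (21.14356231689453, 20.66903305053711), 39.1915397644043)
tray 269 ((535.4271850585938, 302.78216552734375), (191.09100341796875, 314.0986633300781), 88.60384368896484)
park 85 ((468.15435791015625, -293.6080322265625), (128.3541259765625, 142.49249267578125), 12.987418174743652)
```

View pics/c1.png

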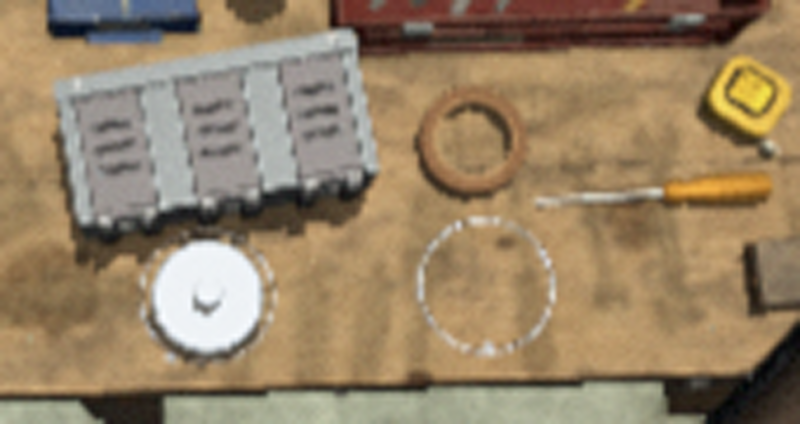

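All three covers are seated, and the box is yawed about +9°. Now closer wrist views.

```bash
cat >> h.py <<'E'
def Rdown(yaw):  # tool x axis at yaw (deg) in world, z down
    c,s=np.cos(np.radians(yaw)),np.sin(np.radians(yaw))
    return np.array([[c,s,0],[s,-c,0],[0,0,-1.]])
E
python3 - <<'E'
from h import *
for t,pos in (("w_park",[.44,-.30,.32]),("w_bank",[.50,-.04,.36])):
    robot.goto(pos,Rdown(0)); p,P=grab("wrist",t); print(robot.read_t(),robot.read_qpos())
a=[cv2.imread(f"pics/{t}.png") for t in("w_park","w_bank")]
cv2.imwrite("pics/v4.png",cv2.resize(np.vstack(a),(600,900))[:,:] if 0 else cv2.resize(np.hstack(a),(800,300)))
E
```

```text
1.9583 [-1.32186847e+01  4.24575002e+00 -8.32965684e+00  8.74521131e-04
 -7.74491347e+01  1.03137465e+02]
3.0583 [ 1.78019441e+01  4.09890929e-01 -7.35965340e+00  6.54904350e-03
 -8.22697287e+01  7.21348142e+01]
```

View pics/w_bank.png

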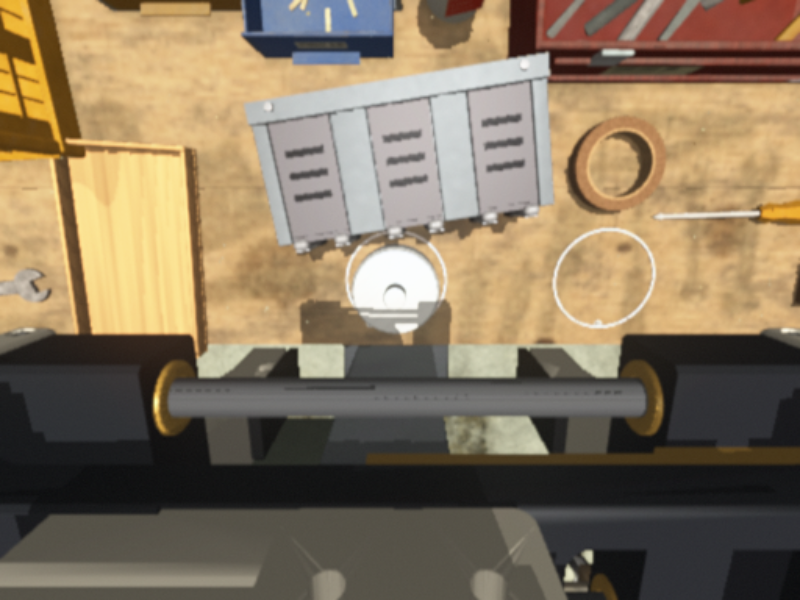

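The view shows the bank's top corners near (247,103), (549,55), (552,205) and (283,244), the park ring at (604,278) and the pot knob at (395,295). Fitting these by rays.

```bash
cat >> h.py <<'E'
def ray(T,n,u,v,z):  # pixel (512x384) -> world at height z
    c,f=K(n);d=np.stack([(np.asarray(u)-c["cx"])/f,(np.asarray(v)-c["cy"])/f,np.ones(np.shape(u))],-1)@T[:3,:3].T
    o=T[:3,3];return o+d*((z-o[2])/d[...,2])[...,None]
def circ(q):
    w=np.ones(len(q),bool)
    for _ in range(5):
        A=np.c_[2*q[w],np.ones(w.sum())];s=np.linalg.lstsq(A,(q[w]**2).sum(1),rcond=None)[0]
        r=np.sqrt(s[2]+s[0]**2+s[1]**2);e=abs(np.hypot(*(q-s[:2]).T)-r);w=e<max(2.5*np.median(e),.002)
    return s[:2],r,w.sum()
E
python3 - <<'E'
from h import *
v,u=np.mgrid[0:384,0:512]
for t in("w_park","w_bank"):
    z=np.load(f"pics/{t}.npz");P=z["P"];p=z["p"];T=z["T"];hsv=cv2.cvtColor(p,cv2.COLOR_RGB2HSV)
    X,Y,Z=np.moveaxis(P,-1,0)
    m=(hsv[...,1]<70)&(hsv[...,2]>170)&(abs(Z)<.015)&(X>.39)&(X<.55)
    q=ray(T,"wrist",u[m],v[m],0.)[:,:2]
    for c0 in((.468,-.29),(.46,-.03)):
        k=abs(np.hypot(*(q-c0).T)-.062)<.015
        if k.sum()>20: print(t,"ring",c0,circ(q[k]))
    for nm,zz,c0,rr in (("knob",.075,(.46,-.03),.03),):
        k=(abs(Z-zz)<.006)&(np.hypot(X-c0[0],Y-c0[1])<rr)
        if k.any(): print(t,nm,k.sum(),P[k].mean(0), np.ptp(P[k],axis=0))
    k=(abs(Z-.04)<.015)&(np.hypot(X-.46,Y+.03)<.07)
    if k.sum()>20: print(t,"potlid",k.sum(),circ(P[k][:,:2]),cv2.minEnclosingCircle(P[k][:,:2].astype(np.float32)), np.median(Z[k]))
    k=(Z>.095)&(Z<.12)&(X>.5)&(X<.72)&(Y>-.2)&(Y<.15)
    if k.sum()>500:
        print(t,"bank",cv2.minAreaRect(P[k][:,:2].astype(np.float32)*1000),np.percentile(Z[k],[5,50,95]))
z=np.load("pics/w_bank.npz");T=z["T"]
for n,a,b,h in[("BL",247,103,.108),("BR",549,55,.108),("FR",552,205,.104),("FL",283,244,.104),("screw tip",657,217,.008),("tray",203,352,.028),("trayTR",184,150,.028),("trayTL",57,142,.028)]:
    print(n,ray(T,"wrist",a*.64,b*.64,h).round(4),z["P"][int(b*.64),int(a*.64)].round(4))
E
```

```text
w_park ring (0.468, -0.29) (array([ 0.46786558, -0.2863145 ]), np.float64(0.06187424997767531), np.int64(684))
w_park ring (0.46, -0.03) (array([ 0.4657606 , -0.02370495]), np.float64(0.06377912929305542), np.int64(238))
w_park knob 226 [ 0.46175896 -0.02763916  0.07377351] [0.02271118 0.0247252  0.00653848]
w_park potlid 3132 (array([ 0.46232588, -0.03000915]), np.float64(0.04043915750089226), np.int64(2683)) ((0.4699389338493347, -0.028221122920513153), 0.060250040143728256) 0.04427685787290736
w_park bank ((598.8036499023438, -54.65533447265625), (128.67124938964844, 241.01954650878906), 8.548437118530273) [0.10100857 0.10312147 0.10538682]
w_bank ring (0.468, -0.29) (array([ 0.46786087, -0.28642821]), np.float64(0.061926100865022364), np.int64(539))
w_bank ring (0.46, -0.03) (array([ 0.46537155, -0.02583208]), np.float64(0.061907188928430563), np.int64(228))
w_bank knob 153 [ 0.46219857 -0.02633313  0.07399303] [0.02356316 0.02215679 0.00711883]
w_bank potlid 2300 (array([ 0.46356444, -0.0262457 ]), np.float64(0.0386874851642824), np.int64(2128)) ((0.46156394481658936, -0.026100125163793564), 0.0520140677690506) 0.04453395183881889
w_bank bank ((618.3259887695312, -54.8609619140625), (168.9254913330078, 309.92919921875), 9.347318649291992) [0.10131883 0.10345526 0.1080145 ]
BL [0.6487 0.1028 0.108 ] [0.6501 0.1032 0.1069]
BR [ 0.687  -0.1644  0.108 ] [ 0.6903 -0.1671  0.0974]
FR [ 0.5596 -0.1794  0.104 ] [ 0.558  -0.2141 -0.0007]
FL [0.5226 0.0812 0.104 ] [0.5229 0.0813 0.1041]
screw tip [ 0.5439 -0.3379  0.008 ] [ 0.5455 -0.3371  0.0073]
tray [0.3811 0.2129 0.028 ] [0.3768 0.2213 0.0152]
trayTR [0.6172 0.2046 0.028 ] [0.6176 0.2079 0.0239]
trayTL [0.6255 0.3423 0.028 ] [0.6251 0.3312 0.0428]
```

```bash
python3 - <<'E'
from h import *
R=Rdown(0)
robot.goto([.462,-.027,.15],R)
robot.servo_line([.462,-.027,.052],speed=.1)
robot.move_gripper(0);print("w",robot.read_grip_width(),robot.read_force(),robot.read_position())
robot.servo_line([.468,-.2865,.052],speed=.08)
print(robot.read_force(),robot.read_position())
robot.move_gripper(0.6)
robot.servo_line([.468,-.2865,.16],speed=.15);robot.move_gripper(1)
robot.goto([.46,-.42,.33],R); grab("wrist","w_drv"); print(robot.read_t())
z=np.load("pics/w_drv.npz");P=z["P"];X,Y,Z=np.moveaxis(P,-1,0)
k=(abs(Z-.075)<.006)&(np.hypot(X-.468,Y+.2865)<.03);print("knob",P[k].mean(0))
E
```

```text
w 0.26395939357999215 [ 0.08228144  1.1405519  -0.70131982] [ 0.46208012 -0.02687567  0.05196417]
[-0.3799942   4.00033989  0.60426114] [ 0.4679923  -0.28642772  0.05198649]
12.7833
knob [ 0.46785671 -0.2870727   0.07384404]
```

View pics/w_drv.png

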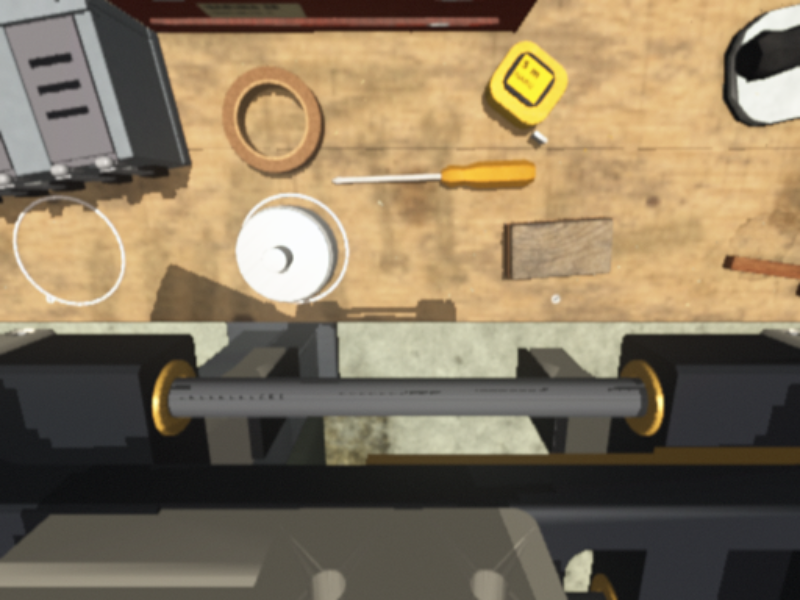

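The pot sits inside its ring (knob at 0.468, -0.287). The driver lies with its tip at (334,181) and handle end at (535,172). Next is computing the grasp and checking that levering is reachable at all three notches.

```bash
cat >> h.py <<'E'
BC=np.array([.6045,-.040]);BY=8.2
def bank(x,y,z): 
    c,s=np.cos(np.radians(BY)),np.sin(np.radians(BY));return np.array([BC[0]+c*x-s*y,BC[1]+s*x+c*y,z])
def Rtool(yaw,pitch): # tool x along blade direction; pitch>0 raises blade tip (rad)
    c,s=np.cos(np.radians(yaw)),np.sin(np.radians(yaw));cp,sp=np.cos(pitch),np.sin(pitch)
    x=np.array([c*cp,s*cp,sp]);y=np.array([s,-c,0]);return np.c_[x,y,np.cross(x,y)]
def tcp_for(pt,R,L,off): # TCP so that the driver-axis point L ahead of grip is at pt
    return np.asarray(pt)-R@np.array([L,0,-off])
E
python3 - <<'E'
from h import *
z=np.load("pics/w_drv.npz");T=z["T"];P=z["P"];p=z["p"];v,u=np.mgrid[0:384,0:512]
tip=ray(T,"wrist",334*.64,181*.64,.006);end=ray(T,"wrist",535*.64,172*.64,.017)
d=tip-end;print("tip",tip,"end",end,"len",np.linalg.norm(d),"yaw",np.degrees(np.arctan2(d[1],d[0])))
hsv=cv2.cvtColor(p,cv2.COLOR_RGB2HSV);X,Y,Z=np.moveaxis(P,-1,0)
m=(hsv[...,0]>10)&(hsv[...,0]<28)&(hsv[...,1]>200)&(hsv[...,2]>120)&(Z>.005)&(Z<.04)&(Y<-.42)&(Y>-.6)&(X<.585)&(X>.5)
print("handle",m.sum(),cv2.minAreaRect(P[m][:,:2].astype(np.float32)*1000),np.percentile(Z[m],[5,50,90]))
for n in(92,0,-92):
  for g in(25,40,50):
    L=(110+g)/1000
    for pt,th in ((-.045,0),(.0,0)):pass
    N=bank(-.065,n/1000,.091)
    R=Rtool(BY,0);ins=bank(-.02,n/1000,.091);a=tcp_for(ins,R,L,.01)
    R2=Rtool(BY,.42);piv=bank(-.062,n/1000,.084)
    # axis passes 4.2mm above pivot
    c=piv+R2@np.array([.042,0,-.0042]);b=tcp_for(c,R2,L,.01)
    r=tcp_for(bank(-.065-.04,n/1000,.091),R,L,.01)
    print(n,g,[robot.ik(*q) is not None for q in((r,R),(a,R),(b,R2))],a.round(3),b.round(3),r.round(3))
E
```

```text
tip [ 0.54359527 -0.33819385  0.006     ] end [ 0.55231086 -0.55482291  0.017     ] len 0.21708319667007925 yaw 92.30392606432302
handle 37 ((553.2786254882812, -506.8804626464844), (82.88500213623047, 17.41451072692871), 89.20735931396484) [0.01922768 0.02223561 0.02398115]
92 25 [True, True, False] [0.438 0.029 0.081] [0.448 0.03  0.041] [0.354 0.017 0.081]
92 40 [True, True, False] [0.423 0.027 0.081] [0.435 0.028 0.035] [0.339 0.015 0.081]
92 50 [True, True, False] [0.413 0.025 0.081] [0.426 0.027 0.031] [0.329 0.013 0.081]
0 25 [True, True, False] [ 0.451 -0.062  0.081] [ 0.461 -0.061  0.041] [ 0.367 -0.074  0.081]
0 40 [True, True, False] [ 0.436 -0.064  0.081] [ 0.448 -0.063  0.035] [ 0.352 -0.076  0.081]
0 50 [True, True, False] [ 0.426 -0.066  0.081] [ 0.439 -0.064  0.031] [ 0.342 -0.078  0.081]
-92 25 [True, True, True] [ 0.464 -0.153  0.081] [ 0.475 -0.152  0.041] [ 0.38  -0.165  0.081]
-92 40 [True, True, True] [ 0.449 -0.155  0.081] [ 0.461 -0.154  0.035] [ 0.365 -0.167  0.081]
-92 50 [True, True, True] [ 0.439 -0.157  0.081] [ 0.452 -0.155  0.031] [ 0.355 -0.169  0.081]
```

```bash
cat >> h.py <<'E'
def drv(pt,yaw,pitch,L,a,off=.0085): # TCP pose so that blade point L ahead of grip is at pt, blade pitched
    R=Rtool(yaw,pitch-a);D=Rtool(yaw,pitch);return np.asarray(pt)-D@[L,0,0]+R@[0,0,off],R
def lever(n,th,depth=.045,piv_x=-.062,piv_z=.084): # (axis point 'depth+...' i.e. tip) for handle lowered by th
    D=Rtool(BY,th);p=bank(piv_x,n,piv_z);return p+D@[depth-.003,0,-.0042]
E
python3 - <<'E'
from h import *
for a in(.2,.3,.4):
 for g in(25,40,55):
  L=(110+g)/1000;o=[]
  for n in(.092,0,-.092):
    o.append(''.join(str(int(robot.ik(*drv(t,BY,th,L,a)) is not None)) for t,th in [(bank(-.115,n,.091),0),(bank(-.02,n,.091),0)]+[(lever(n,th),th) for th in(.1,.2,.3,.4,.46)]))
  tip=np.array([.5436,-.3382,.006])
  t,R=drv(tip,92.3,-.05,L,a); o.append((robot.ik(t,R) is not None,t.round(4)))
  print(a,g,o)
E
```

```text
0.2 25 ['1111110', '1111111', '1111111', (False, array([ 0.5491, -0.475 ,  0.0045]))]
0.2 40 ['1111100', '1111110', '1111111', (False, array([ 0.5497, -0.49  ,  0.0053]))]
0.2 55 ['1111100', '1111110', '1111111', (False, array([ 0.5503, -0.505 ,  0.006 ]))]
0.3 25 ['1111111', '1111111', '1111111', (True, array([ 0.5491, -0.4758,  0.0048]))]
0.3 40 ['1111111', '1111111', '1111111', (True, array([ 0.5497, -0.4908,  0.0055]))]
0.3 55 ['1111111', '1111111', '1111111', (True, array([ 0.5503, -0.5058,  0.0063]))]
0.4 25 ['1111111', '1111111', '1111111', (True, array([ 0.5492, -0.4766,  0.0051]))]
0.4 40 ['1111111', '1111111', '1111111', (True, array([ 0.5498, -0.4916,  0.0058]))]
0.4 55 ['1111111', '1111111', '1111111', (True, array([ 0.5504, -0.5066,  0.0066]))]
```

```bash
python3 - <<'E'
from h import *
a=.35;L=.150;tip=np.array([.5436,-.3382,.006])
t,R=drv(tip,92.3,-.05,L,a);t[0]+=.001
print(robot.ik(t,R),robot.read_qpos())
robot.goto(t+[0,0,.12],R);robot.move_gripper(.62)
robot.servo_line(t,speed=.08);print(robot.read_force(),robot.read_position()-t)
robot.move_gripper(0);print(robot.read_grip_width()*88)
robot.servo_line(t+[0,0,.2],speed=.12);print(robot.read_force())
grab("wrist","w_hold");print(robot.read_t())
E
```

```text
[-23.9267689   30.43963165 -36.95240535  60.8031203  -23.58885247
 149.51388437] [-2.44028496e+01  1.30475123e+01  3.29078821e+00 -4.73953577e-02
 -8.03976196e+01  1.14432315e+02]
[ 0.47630428  0.60755045 -0.77570371] [ 3.01540421e-04 -9.96142069e-06  3.15757992e-04]
25.222918082575905Traceback (most recent call last):
  File "<stdin>", line 8, in <module>
rig.Unreachable: the arm cannot follow that straight line within its joint ranges
```

```bash
python3 - <<'E'
from h import *
a=.35;L=.150
t=robot.read_position()
robot.servo_line(t+[0,0,.11],speed=.1);print(robot.read_force(),robot.read_qpos())
s,R=drv(bank(-.135,0,.2),BY,0,L,a);print(robot.ik(s,R))
robot.goto(s,R);print(robot.read_t(),robot.read_force())
grab("wrist","w_hold")
E
```

```text
[ 0.53971931 -0.88542319 -1.44663484] [-18.61681909  23.82642414 -27.04039738  37.46188443 -36.72308727
 170.96431336]
[ 17.10376434   1.99461735 -29.77003347  -3.10931096 -78.08322906
  82.27080276]
19.7083 [ 0.00492252  0.38547972 -1.46690762]
```

View pics/w_hold.png

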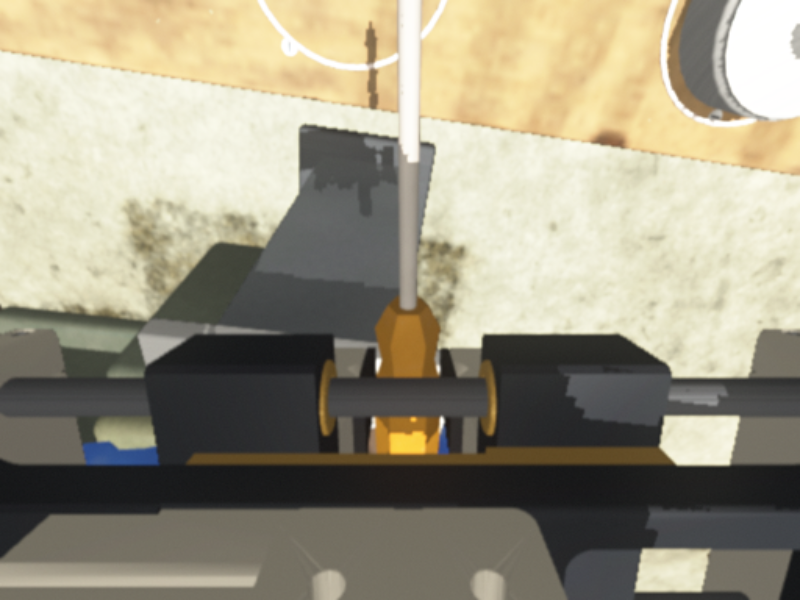

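The driver is held straight, with the shaft along column 408. Next I check the blade's height from depth, and the clip pairs I read earlier as a lateral check on the box.

```bash
python3 - <<'E'
from h import *
z=np.load("pics/w_hold.npz");P=z["P"];T=z["T"]
for v in(3,20,40,60,80,100,150):
    print(v,np.nanmedian(P[v,258:264],axis=0).round(4))
D=Rtool(BY,0);G=bank(-.135,0,.2)-D@[.15,0,0]
for v in (3,30,60,90,150):
    q=D.T@(np.nanmedian(P[v,259:263],axis=0)-G);print("driver frame",q.round(4))
z=np.load("pics/w_bank.npz");T=z["T"]
c,s=np.cos(np.radians(BY)),np.sin(np.radians(BY))
for a in[(303,247),(343,240),(395,232),(436,226),(490,218),(531,211)]:
    q=ray(T,"wrist",a[0]*.64,a[1]*.64,.110)[:2]-BC
    print("clip bank-frame",(c*q[0]+s*q[1]).round(4),(-s*q[0]+c*q[1]).round(4))
E
```

```text
3 [ 0.4383 -0.064   0.2004]
20 [ 0.4333 -0.0648  0.2003]
40 [ 0.4271 -0.0656  0.2005]
60 [ 0.4204 -0.0666  0.2004]
80 [ 0.4132 -0.0677  0.2002]
100 [ 0.4053 -0.0688  0.2003]
150 [ 0.3825 -0.0721  0.2004]
driver frame [ 1.17e-01  1.00e-04 -1.00e-03]
driver frame [ 1.089e-01  1.000e-04 -6.000e-04]
driver frame [ 0.099   0.0001 -0.0007]
driver frame [ 0.0879  0.0001 -0.0007]
driver frame [ 0.0609  0.0001 -0.0008]
clip bank-frame -0.069 0.1112
clip bank-frame -0.0679 0.0717
clip bank-frame -0.0675 0.0209
clip bank-frame -0.0676 -0.0187
clip bank-frame -0.0675 -0.0705
clip bank-frame -0.0666 -0.1096
```

```bash
sed -i 's/BY=8.2/BY=8.5/; s/off=.0085/off=.0055/' h.py; python3 - <<'E'
from h import *
a=.35;L=.150;n=0
s,R=drv(bank(-.115,n,.091),BY,0,L,a)
robot.goto(s+[0,0,.05],R);robot.servo_line(s,speed=.1)
s,R=drv(bank(-.078,n,.091),BY,0,L,a);robot.servo_line(s,R,speed=.05);print(robot.read_force(),robot.read_t())
p,P=grab("scene","s1");grab("wrist","w1")
c,f=K("scene")
q=np.array(robot.camera_info("scene")["view"])@np.append(bank(-.078,n,.091),1);u,v=c["cx"]+f*q[0]/q[2],c["cy"]+f*q[1]/q[2];print(u,v)
u,v=int(u),int(v);A=cv2.resize(p[v-38:v+37,u-50:u+50,::-1],(800,600),interpolation=cv2.INTER_CUBIC);cv2.imwrite("pics/s1c.png",A)
E
```

```text
[-0.76998863  0.68203368 -0.88565892] 21.65
265.0458845382081 191.93516130089947
```

View pics/s1c.png

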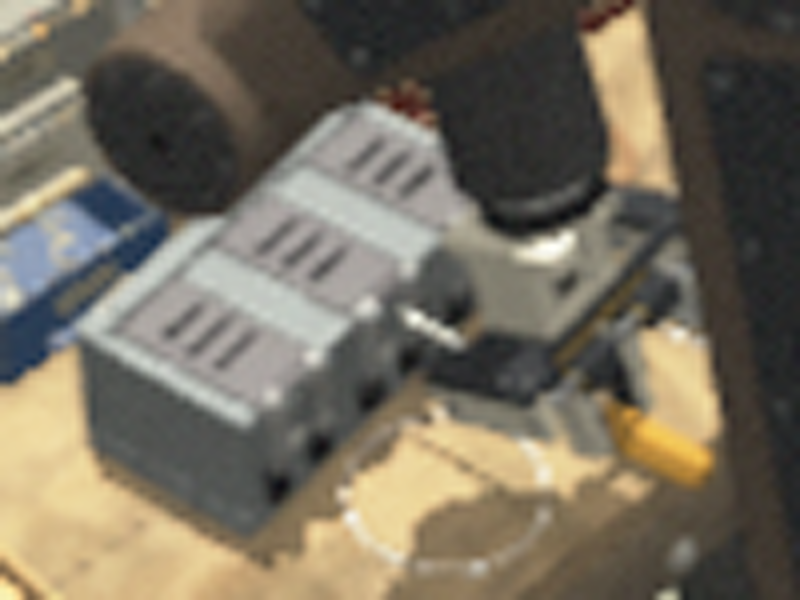

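The tip appears at about (400,308) in the crop, against a prediction of (400,304), so the calibration agrees. Next is a guarded insertion.

```bash
cat >> h.py <<'E'
A=.35;L=.150
def insert(n,z=.091,depth=.045):
    for x in np.arange(-.070,-.065+depth+1e-6,.005):
        robot.servo_line(*drv(bank(x,n,z),BY,0,L,A),speed=.04)
        F=robot.read_force()
        if np.linalg.norm(F)>9: print("blocked",x,F);return False
    print("in",x,F);return True
def pry(n,thmax=.42,depth=.045):
    for th in list(np.arange(.06,thmax,.06))+[thmax]:
        robot.servo_line(*drv(lever(n,th,depth),BY,th,L,A),speed=.03)
        print(round(th,2),robot.read_force().round(1),robot.read_grip_width().round(3))
E
python3 - <<'E'
from h import *
if insert(0): pry(0)
grab("top","t1");p,P=grab("scene","s2");print(robot.read_t())
cv2.imwrite("pics/s2c.png",cv2.resize(p[154:229,215:315,::-1],(800,600),interpolation=cv2.INTER_CUBIC))
E
```

```text
in -0.019999999999999962 [-0.050809    0.20632891 -2.37678249]Traceback (most recent call last):
  File "<stdin>", line 2, in <module>
  File "h.py", line 52, in pry
    print(round(th,2),robot.read_force().round(1),robot.read_grip_width().round(3))
                                                  ^^^^^^^^^^^^^^^^^^^^^^^^^^^^^
AttributeError: 'float' object has no attribute 'round'
```

```bash
sed -i 's/,robot.read_grip_width().round(3))/)/' h.py; python3 - <<'E'
from h import *
pry(0)
grab("top","t1");p,P=grab("scene","s2");print(robot.read_t())
cv2.imwrite("pics/s2c.png",cv2.resize(p[154:229,215:315,::-1],(800,600),interpolation=cv2.INTER_CUBIC))
E
```

```text
0.06 [ 0.4 -0.2 -0.6]
0.12 [ 0.6  0.5 -0.3]
0.18 [ 4.1 -0.2  0.6]
0.24 [2.3 0.3 1.1]
0.3 [-0.1  0.  -0.5]
0.36 [-0.7 -0.5 -1.8]
0.42 [-0.4  0.1 -1.3]
27.8667
```

View pics/s2c.png

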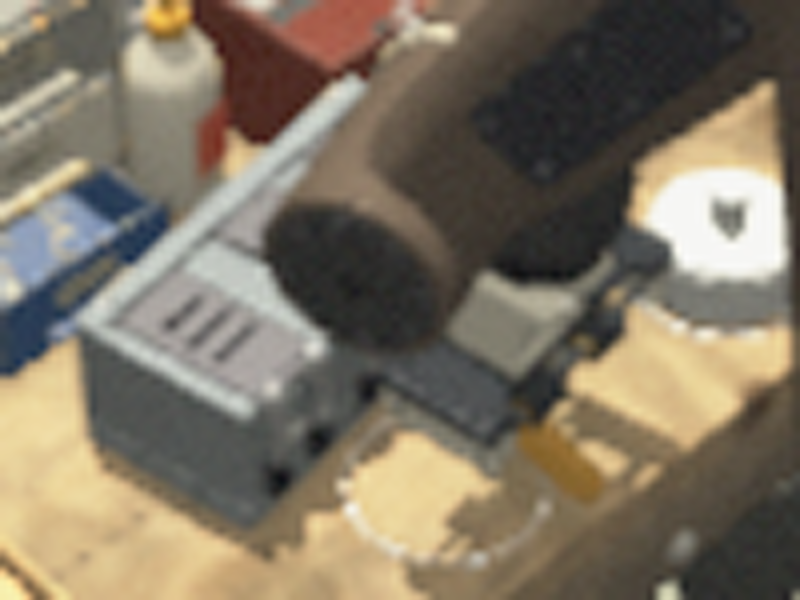

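```bash
cat >> h.py <<'E'
def unpry(n,thmax=.42,depth=.045):
    for th in list(np.arange(thmax-.1,.01,-.1)):
        robot.servo_line(*drv(lever(n,th,depth),BY,th,L,A),speed=.06)
    robot.servo_line(*drv(bank(-.065+depth,n,.091),BY,0,L,A),speed=.06);print("level",robot.read_force().round(1))
    robot.servo_line(*drv(bank(-.115,n,.091),BY,0,L,A),speed=.08)
def coverz(P,n): # heights along the cover's length, bank frame x -> median z
    c,s=np.cos(np.radians(BY)),np.sin(np.radians(BY));q=P[...,:2]-BC
    x=c*q[...,0]+s*q[...,1];y=-s*q[...,0]+c*q[...,1]
    return [float(np.round(np.nanmedian(P[...,2][(abs(y-n)<.02)&(abs(x-a)<.006)&(P[...,2]>.08)]),4)) for a in(-.055,-.04,0,.04)]
E
python3 - <<'E'
from h import *
unpry(0)
s,R=drv(bank(-.115,0,.20),BY,0,L,A);robot.servo_line(s,speed=.2)
p,P=grab("top","t2");print([coverz(P,n) for n in(.092,0,-.092)])
grab("wrist","w2");P=grab("scene","s3")[1];print([coverz(P,n) for n in(.092,0,-.092)]);print(robot.read_t())
z=np.load("pics/w2.npz");P=z["P"]
D=Rtool(BY,0);G=bank(-.115,0,.2)-D@[.15,0,0]
for v in (3,60,150): print("driver frame",(D.T@(np.nanmedian(P[v,259:263],axis=0)-G)).round(4))
E
```

```text
level [ 0.9 -1.2 -0.7]
[[nan, nan, 0.103, 0.1037], [nan, nan, nan, 0.1036], [0.1011, nan, 0.0974, 0.1023]]
[[0.1045, 0.1039, 0.1067, 0.1057], [0.1167, 0.1149, 0.1127, 0.1065], [0.1041, 0.106, 0.1058, 0.1045]]
31.625
driver frame [ 0.1171 -0.0003 -0.0018]
driver frame [ 0.099  -0.0003 -0.0019]
driver frame [ 0.0608 -0.0003 -0.002 ]
  return np.nanmean(a, axis, out=out, keepdims=keepdims)
```

Cover 2 is propped: its front top is at 0.117. The blade has slipped about 1.5 mm lower in the grip, so I'll compensate and do the other two.

```bash
sed -i 's/off=.0055/off=.004/' h.py; python3 - <<'E' 2>&1 | grep -v -i warn
from h import *
for n in(-.092,.092):
    s,R=drv(bank(-.115,n,.15),BY,0,L,A);robot.goto(s,R)
    robot.servo_line(*drv(bank(-.115,n,.091),BY,0,L,A),speed=.1)
    robot.servo_line(*drv(bank(-.075,n,.091),BY,0,L,A),speed=.08)
    if not insert(n): break
    pry(n);unpry(n)
    robot.servo_line(drv(bank(-.115,n,.20),BY,0,L,A)[0],speed=.2)
    P=grab("scene",f"s4{n}")[1];print([coverz(P,k) for k in(.092,0,-.092)],robot.read_t())
    P=grab("wrist",f"w4{n}")[1];D=Rtool(BY,0);G=bank(-.115,n,.2)-D@[.15,0,0]
    for v in (3,150): print("driver frame",(D.T@(np.nanmedian(P[v,259:263],axis=0)-G)).round(4))
E
```

```text
return np.nanmean(a, axis, out=out, keepdims=keepdims)
in -0.019999999999999962 [-0.86514613 -0.20923441 -1.67708828]
0.06 [ 0.1 -0.  -1.1]
0.12 [ 0.1  0.1 -1.6]
0.18 [ 2.6 -0.2  0.1]
0.24 [0.9 1.  8.7]
0.3 [-2.1 -0.1 -2.3]
0.36 [-0.5  0.6 -1.4]
0.42 [-0.8 -0.1 -1.5]
level [-0.8 -0.5 -0.5]
[[0.105, 0.1063, 0.1071, 0.1066], [0.1154, 0.1152, 0.1115, 0.1049], [0.1157, 0.1163, 0.1109, 0.1076]] 42.8583
driver frame [ 0.1177 -0.0005 -0.0033]
driver frame [ 0.0613 -0.0005 -0.0033]
in -0.019999999999999962 [-0.27733705  0.29975033 -0.82074098]
0.06 [-0.3 -0.1 -1.1]
0.12 [-0.3 -0.6 -1.5]
0.18 [ 3.3  0.7 -0.3]
0.24 [1.6 1.  8.4]
0.3 [-5.  -0.7 -2.9]
0.36 [-0.6 -0.2 -1.5]
0.42 [ 0.6 -0.6 -1.3]
level [-0.4  0.6 -0.7]
[[0.1163, 0.1159, 0.111, 0.1073], [0.1185, 0.1155, 0.1121, 0.1055], [nan, nan, 0.1111, 0.1047]] 54.425
driver frame [ 1.176e-01 -1.000e-04 -3.700e-03]
driver frame [ 0.0614 -0.0002 -0.0035]
```

All three covers are propped at about 0.116. Next is finding a reachable place to lay the driver down.

```bash
python3 - <<'E'
from h import *
for yaw in(90,70,50,-60,-75,-90,-100):
  for cx in(.44,.46):
   for cy in(-.06,-.02):
    c=np.array([cx,cy,.01]);d=np.array([np.cos(np.radians(yaw)),np.sin(np.radians(yaw)),0])
    tip=c+.11*d;tip[2]=.005
    t,R=drv(tip,yaw,-.05,L,A);q=[robot.ik(t+[0,0,h],R) for h in(.15,.05,0)]
    print(yaw,cx,cy,[x is not None for x in q],t.round(3), None if q[2] is None else np.round(q[2]))
E
```

```text
90 0.44 -0.06 [True, True, False] [ 0.44  -0.101  0.009] None
90 0.44 -0.02 [True, True, True] [ 0.44  -0.061  0.009] [ 31.  18. -56.  37. -34. 115.]
90 0.46 -0.06 [True, True, True] [ 0.46  -0.101  0.009] [ 24.  19. -56.  42. -32. 117.]
90 0.46 -0.02 [True, True, True] [ 0.46  -0.061  0.009] [ 30.  19. -54.  37. -34. 117.]
70 0.44 -0.06 [True, True, True] [ 0.426 -0.099  0.009] [ 26.  20. -49.  25. -40. 112.]
70 0.44 -0.02 [True, True, True] [ 0.426 -0.059  0.009] [ 31.  21. -48.  21. -42. 110.]
70 0.46 -0.06 [True, True, True] [ 0.446 -0.099  0.009] [ 25.  22. -47.  25. -41. 113.]
70 0.46 -0.02 [True, True, True] [ 0.446 -0.059  0.009] [ 30.  22. -45.  22. -43. 112.]
50 0.44 -0.06 [True, True, True] [ 0.413 -0.092  0.009] [ 24.  23. -42.  13. -47. 105.]
50 0.44 -0.02 [True, True, True] [ 0.413 -0.052  0.009] [ 28.  23. -40.  11. -49. 103.]
50 0.46 -0.06 [True, True, True] [ 0.433 -0.092  0.009] [ 23.  24. -39.  14. -49. 106.]
50 0.46 -0.02 [True, True, True] [ 0.433 -0.052  0.009] [ 27.  24. -38.  11. -50. 104.]
-60 0.44 -0.06 [True, True, True] [ 0.419 -0.024  0.009] [  3.  23. -2
[... 633 characters left out ...]
 0.44 -0.06 [True, True, True] [ 0.44  -0.019  0.009] [ -0.  19. -28. -32. -48.  23.]
-90 0.44 -0.02 [True, True, True] [0.44  0.021 0.009] [  5.  19. -29. -33. -46.  19.]
-90 0.46 -0.06 [True, True, True] [ 0.46  -0.019  0.009] [ -0.  21. -26. -31. -48.  22.]
-90 0.46 -0.02 [True, True, True] [0.46  0.021 0.009] [  5.  20. -27. -32. -46.  19.]
-100 0.44 -0.06 [True, True, True] [ 0.447 -0.019  0.009] [ -1.  18. -29. -34. -44.  15.]
-100 0.44 -0.02 [True, True, True] [0.447 0.021 0.009] [  5.  17. -30. -35. -42.  11.]
-100 0.46 -0.06 [True, True, True] [ 0.467 -0.019  0.009] [ -0.  19. -27. -33. -45.  15.]
-100 0.46 -0.02 [True, True, True] [0.467 0.021 0.009] [  5.  19. -28. -34. -42.  11.]
```

Laying it near the box would bring the gripper body against the box. Returning it to its original, proven spot is safer, after checking that the pot and that spot are unchanged.

```bash
python3 - <<'E'
from h import *
tip=np.array([.5436,-.3382,.006]);t,R=drv(tip,92.3,-.05,L,A)
p,P=grab("top","t3");X,Y,Z=np.moveaxis(P,-1,0)
k=(abs(Z-.072)<.012)&(X>.36)&(X<.56)&(Y<-.2)&(Y>-.38);print("knob",k.sum(),P[k].mean(0))
robot.goto(t+[0,0,.11],R)
robot.servo_line(t+[0,0,.008],speed=.1)
h=.008
while h>-.004 and robot.read_force()[2]<1.5:
    h-=.001;robot.servo_line(t+[0,0,h],speed=.02)
print("h",h,robot.read_force(),robot.read_position())
robot.move_gripper(.62);robot.dwell(.3)
robot.servo_line(t+[0,0,.11],speed=.12)
robot.goto([.46,-.42,.33],Rdown(0));p,P=grab("wrist","w5");print(robot.read_t())
X,Y,Z=np.moveaxis(P,-1,0)
k=(abs(Z-.075)<.006)&(X>.36)&(X<.56)&(Y<-.2)&(Y>-.38);print("knob",P[k].mean(0))
E
```

```text
knob 29 [ 0.4659485  -0.28725058  0.07297055]
h -0.004 [ 0.36906854 -0.44004948  0.09439237] [ 0.54976521 -0.48949578  0.00586564]
63.7667
knob [ 0.46798974 -0.2869418   0.07390618]
```

View pics/w5.png

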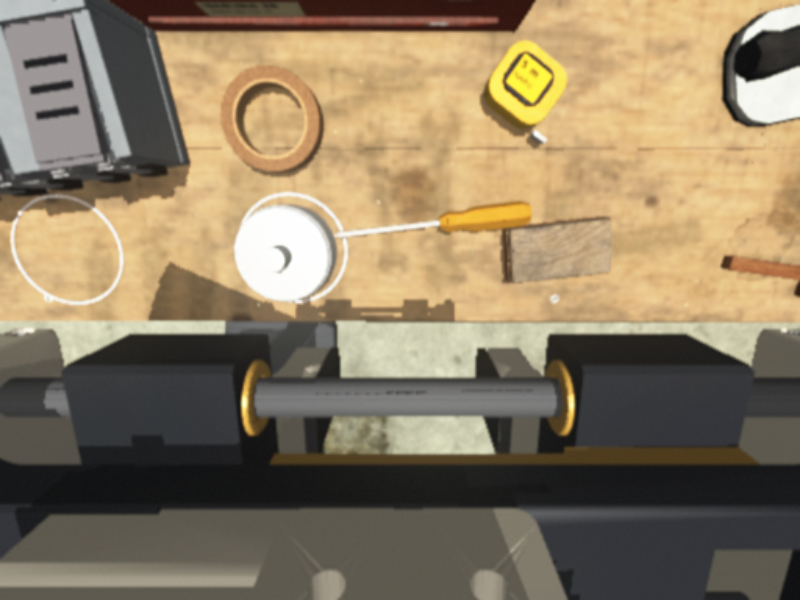

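The driver is now about 5 cm nearer the robot than where I laid it, with its tip at (336,235) and handle end at (530,212). Either it rolled or it was the announced knock. The pot is still at its place, and the driver is clear of the tray. Now the tray.

```bash
python3 - <<'E'
from h import *
a=cv2.imread("pics/w_drv.png",0);b=cv2.imread("pics/w5.png",0)
t=a[225:290,500:620];m=cv2.minMaxLoc(cv2.matchTemplate(b[205:310,480:640],t,cv2.TM_CCOEFF_NORMED));print("block shift px",m[3][0]-20,m[3][1]-20,m[1])
robot.move_gripper(1)
robot.goto([.45,.25,.36],Rdown(0));grab("wrist","w6");print(robot.read_t())
E
```

```text
block shift px -1 2 0.954764723777771
66.9667
```

View pics/w6.png

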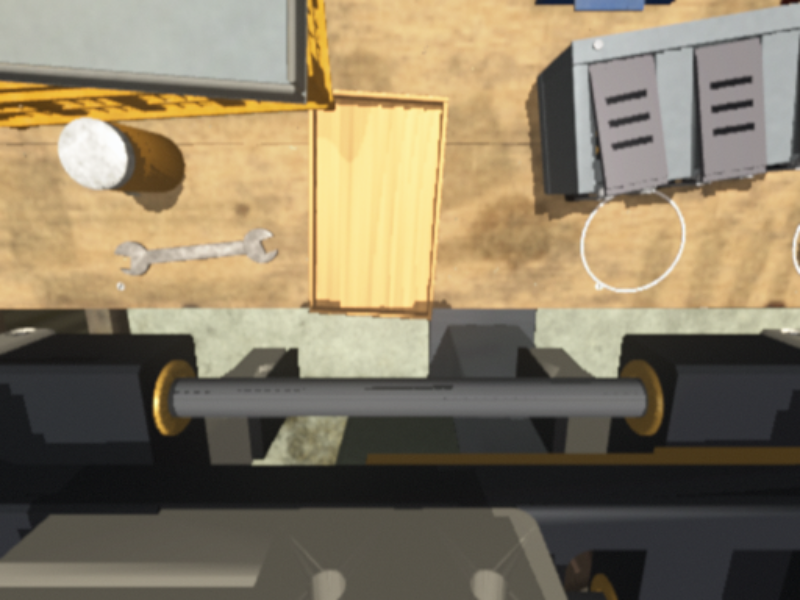

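Tray rim corners read at (449,99), (430,319) and (309,311). The jar and spanner are clear, the crate is behind and to the left, and the covers are visibly propped.

```bash
python3 - <<'E'
from h import *
z=np.load("pics/w6.npz");T=z["T"];P=z["P"]
for n,a,b,h in[("TR",449,99,.028),("BR",430,319,.028),("BL",309,311,.028),("TLrim",337,91,.028),("inTR",441,104,.028),("crate corner",300,100,.15)]:
    print(n,ray(T,"wrist",a*.64,b*.64,h).round(4))
print("floor",P[int(200*.64),int(370*.64)],"crate",P[int(95*.64),int(290*.64)],P[int(103*.64),int(328*.64)])
print([coverz(P,n) for n in(.092,0)])
# cover lateral edges in bank frame at front
c,s=np.cos(np.radians(BY)),np.sin(np.radians(BY))
for n,a,b,h in[("c1 front L",607,193,.117),("c1 front R",667,183,.117),("c1 back L",590,65,.104),("c1 back R",652,55,.104),("c2 front L",706,180,.117),("c2 front R",766,172,.117)]:
    q=ray(T,"wrist",a*.64,b*.64,h)[:2]-BC;print(n,(c*q[0]+s*q[1]).round(4),(-s*q[0]+c*q[1]).round(4))
E
```

```text
TR [0.619  0.2047 0.028 ]
BR [0.374  0.2219 0.028 ]
BL [0.3843 0.3684 0.028 ]
TLrim [0.6269 0.3241 0.028 ]
inTR [0.6141 0.2131 0.028 ]
crate corner [0.5931 0.3355 0.15  ]
floor [0.5142508  0.29496841 0.0056494 ] crate [0.5826738  0.32620008 0.21917012] [0.61295639 0.33251862 0.04592977]
[[0.1161, 0.1143, 0.1095, 0.1041], [0.116, 0.1141, 0.1091, 0.1032]]
c1 front L -0.067 0.1164
c1 front R -0.0662 0.0617
c1 back L 0.0448 0.1221
c1 back R 0.0446 0.0677
c2 front L -0.0689 0.0264
c2 front R -0.0699 -0.0275
```

```bash
cat >> h.py <<'E'
TC=np.array([.5017,.2866]);TY=-4.
def tray(x,y,z):
    c,s=np.cos(np.radians(TY)),np.sin(np.radians(TY));return np.array([TC[0]+c*x-s*y,TC[1]+s*x+c*y,z])
GR=Rtool(BY,-.112)
def pick(n,dx=0):
    g=bank(-.055+dx,n,.1068)
    robot.goto(g+[0,0,.10],GR);robot.move_gripper(.8)
    robot.servo_line(g,speed=.07);print("down",robot.read_force().round(1))
    robot.move_gripper(0);print("w mm",round(robot.read_grip_width()*88,1),robot.read_force().round(1))
    p=bank(-.055+dx-.014,n,.1068+.0015);robot.servo_line(p,speed=.03);print("drawn",robot.read_force().round(1))
    robot.servo_line(p+[0,0,.12],speed=.08);print("lift",robot.read_force().round(1),round(robot.read_grip_width()*88,1))
def place(sx,z):
    R=Rdown(TY+90);y=-.054
    robot.goto(tray(sx,y-.035,.20),R)
    robot.servo_line(tray(sx,y-.035,.05),speed=.12)
    robot.servo_line(tray(sx,y,.05),speed=.08)
    robot.servo_line(tray(sx,y,z),speed=.05);print("placed",robot.read_force().round(1),round(robot.read_grip_width()*88,1))
    w=robot.read_grip_width();robot.move_gripper(w+.07);robot.dwell(.3)
    robot.servo_line(tray(sx,y,.05),speed=.06);robot.servo_line(tray(sx,y-.035,.20),speed=.15)
E
python3 - <<'E'
from h import *
for sx in(-.066,.06,-.003): print([robot.ik(tray(sx,*q),Rdown(TY+90)) is not None for q in((-.089,.2),(-.089,.05),(-.054,.008))])
print([robot.ik(bank(-.055,n,.11+.1),GR) is not None for n in(.092,0,-.092)])
pick(0)
p,P=grab("scene","s7");print(robot.read_t())
cv2.imwrite("pics/s7c.png",cv2.resize(p[120:240,200:360,::-1],(800,600),interpolation=cv2.INTER_CUBIC))
E
```

```text
[True, True, True]
[True, True, True]
[True, True, True]
[True, True, True]
down [ 0.7 -0.5 -0.8]
w mm 55.6 [-0.2  1.4  1.3]
drawn [-0.6  5.2  5.6]
lift [ 0.1  0.6 -0.9] 55.9
73.15
```

View pics/s7c.png

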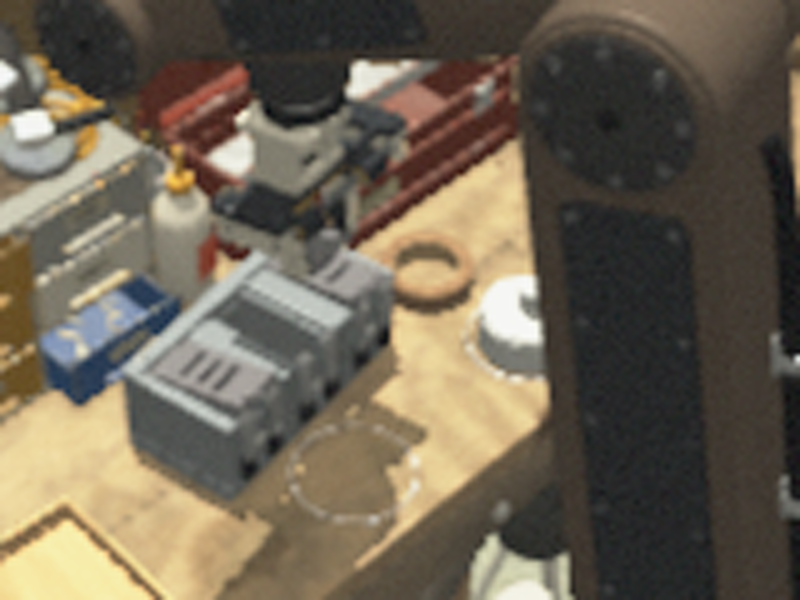

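Cover 2 is out: the middle bay is empty and the grip is 56 mm wide. Now placing it.

```bash
python3 - <<'E'
from h import *
R=Rdown(TY+90)
place(-.066,.0075)
robot.goto([.43,.25,.36],Rdown(0));p,P=grab("wrist","w8");print(robot.read_t())
print([coverz(P,n) for n in(.092,)])
E
```

```text
placed [0.7 1.5 0.2] 55.7
81.3917
[[0.1162, 0.1142, 0.1094, 0.1038]]
```

View pics/w8.png

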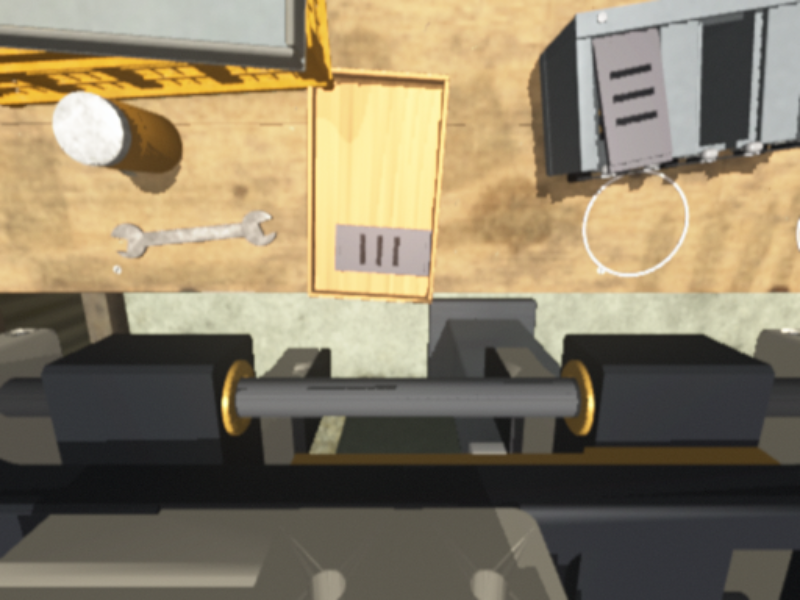

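The cover lies flat in the tray, near the right wall, so I'll place the others 5 mm further left. Continuing with covers 1 and 3.

```bash
sed -i 's/;y=-.054/;y=-.049/' h.py; python3 - <<'E'
from h import *
pick(.090);place(.06,.0075);print(robot.read_t())
pick(-.092);place(-.003,.0145);print(robot.read_t())
robot.goto([.43,.25,.36],Rdown(0));p,P=grab("wrist","w9")
Z=P[...,2]
for sx in(-.066,-.003,.06):
    o=[]
    for dx in(-.02,.02):
        for dy in(-.045,.045):
            q=tray(sx+dx,dy,0)[:2];k=np.hypot(P[...,0]-q[0],P[...,1]-q[1])<.006;o.append(float(np.nanmedian(Z[k]).round(4)))
    print(sx,o)
E
```

```text
down [ 0.7 -0.2 -0.2]
w mm 55.6 [1.5 1.8 0.9]
drawn [-1.4  8.6  5.7]
lift [-0.4  0.  -0.6] 55.7
placed [ 0.1  0.1 -0.8] 55.7
93.9083
down [0.1 0.3 0.1]
w mm 55.8 [-0.8  1.6  2. ]
drawn [1.  5.5 5.4]
lift [-0.2  0.6 -1.3] 55.7
placed [-0.1  0.7 -0.1] 55.6
106.6583
-0.066 [0.0103, 0.0082, 0.4664, 0.4354]
-0.003 [0.01, 0.0098, 0.0102, 0.01]
0.06 [0.0102, 0.0095, 0.01, 0.2111]
```

View pics/w9.png

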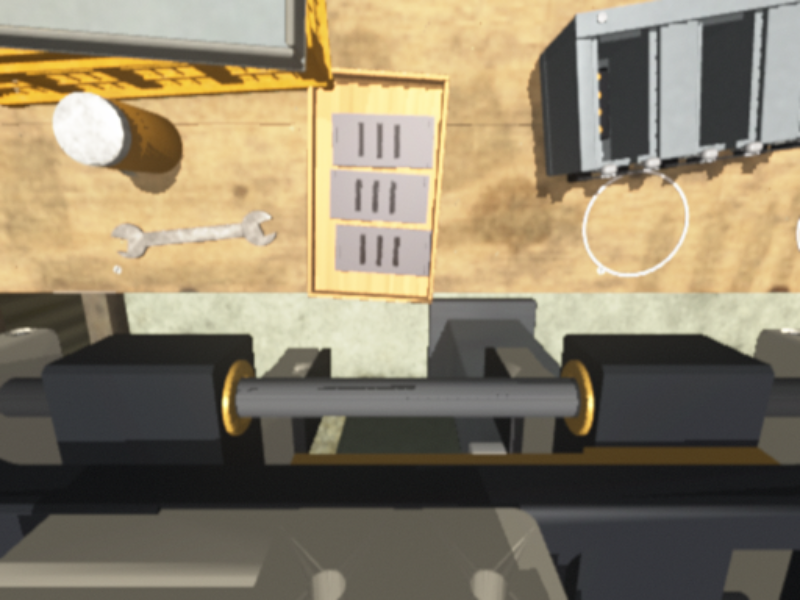

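All three covers lie flat (tops about 10 mm up). One last look at the pot and driver.

```bash
python3 - <<'E'
from h import *
robot.goto([.46,-.42,.33],Rdown(0));p,P=grab("wrist","w10");T=np.load("pics/w10.npz")["T"];X,Y,Z=np.moveaxis(P,-1,0)
k=(abs(Z-.075)<.006)&(X>.36)&(X<.56)&(Y<-.2)&(Y>-.38);print("knob",P[k].mean(0),robot.read_t())
cv2.imwrite("pics/w10c.png",cv2.resize(p[30:220,130:400,::-1],(800,563),interpolation=cv2.INTER_CUBIC))
E
```

```text
knob [ 0.46798306 -0.28704938  0.0739897 ] 110.625
```

View pics/w10c.png

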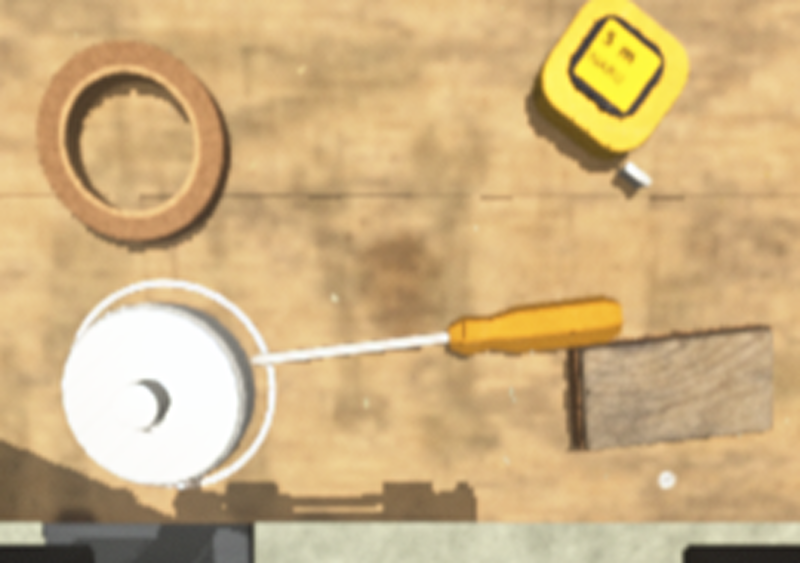

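```bash
python3 - <<'E'
from h import *
robot.job_done();print(robot.read_t())
E
```

```text
the job is handed in; nothing more can be done
the job is handed in; nothing more can be done
```

I handed the job in at about 111 s of the 210 s, with every part of the task done. The one thing that did not go as placed is where the screwdriver ended up.

- **Pot:** I slid it by its knob, without lifting, into the park ring. In the last check it stood within about 1 mm of the ring's centre.
- **Covers:** all three were on the box. I levered each loose with the screwdriver in its notch, then drew it forward and lifted it out. The depth image had first shown its front edge propped at about 116 mm.
- **Tray:** the last picture shows the three covers side by side, lying flat. The usable depth points put their tops at 8–10 mm, about the 11 mm expected. Three of the twelve points gave no valid cover reading.
- **Screwdriver:** it lies on the bench well clear of the tray, but about 5 cm from where I set it down. Either it rolled or this was the announced knock. Its tip is now right beside the pot and its handle lies against the sanding block.
- **Things round about:** the sanding block shifted by no more than about 2 mm in the image. The tape, jar and spanner looked undisturbed, though I judged those only by eye.

I left the screwdriver there because gripping it again beside the pot risked more than it gained.

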